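# Hold the pocket microscope on a drone board's solder joint

## Task

Take the pocket microscope out of its bench rest and set the end of its clear nose on the drone's circuit board, centred on the solder joint with the white printed ring around it, square to the board however the drone is tilted, with the shutter button on the side towards the drone's nose so that the picture comes out the right way up. The board floats on soft rubber grommets, so let the nose rest on it only lightly, never jab it, and finish while still holding the microscope there, steady, for the picture. Leave the other things on the bench alone.

Things in the scene. Friction and masses are not known exactly. Their poses are not given: they have to be found in the camera images.
- scope: Loose pocket microscope, 0.12 kg, upright nose down in its rest. Origin at its foot's centre, z up its axis, shutter button on the -x side. From the foot: clear open tube 24-26 mm across (2 mm wall) to 30 mm, round collar and 35 mm focus wheel to 64 mm, white housing 36 (x) x 30 (y) mm from 64 to 130 mm, cap to 132.5 mm. Grip across the 30 mm, about 100 mm above the foot; lift straight up.
- scope_foot (a point): Centre of the microscope's foot, the open end of the clear nose (same point and axes as scope).
- scope_button (a point): Face of the round 16 mm shutter button on the housing's -x side, 22 mm off the microscope's axis and 108 mm above its foot; axes as scope.
- rest: Microscope rest, fixed: black base plate 95 x 75 x 8 mm with an upright tube, 37 mm outside and 29 mm inside diameter, rim 34 mm above the bench. The microscope's foot stands on the base plate, 8 mm above the bench. Origin under the base's centre.
- stand: Steel drone stand, fixed: foot 130 mm across, stiff tilt joint 85 mm above the bench. Origin under its centre; the drone's nose points to its -x. The quadcopter on it: black plates 112 x 112 mm, four tube arms to the corners with silver motors 172 mm from the centre (shafts end 84 mm above the tilt axis), small camera at its nose. No propellers.
- drone (a joint): Tilt of the drone about the stand's y axis, rad: 0 level, positive nose up (the board's normal leans towards +x of the stand). Locked stiff.
- board: Green circuit board 80 x 80 x 2.4 mm on top of the drone, tilting with it. Origin at the centre of its underside, z its normal, -x to the drone's nose (a printed arrow points there too). On soft grommets: gives along its normal 0.8 mm per newton, 5 mm in all. Has four solder joints 8 mm across, 2 mm high, and parts up to 9 mm high; within 19 mm of the ringed joint it is otherwise bare.
- spot (a point): Centre of the ringed solder joint at the level of the board's top surface (the 2 mm joint fits inside the clear nose); white printed ring 33 mm in diameter around it. Axes as board: z the board's normal, -x to the drone's nose. It lies 16 mm towards the nose and 19 mm towards the board's +y from its centre.
- pliers: Bystander: pliers with dark handles, 150 mm long, lying flat. Leave alone.
- spool: Bystander: solder spool 58 mm in diameter, 38 mm high. Leave alone.
- driver: Bystander: screwdriver with a black handle, lying. Leave alone.
- tin: Bystander: small flux tin 54 mm in diameter, 26 mm high. Leave alone.
There are look-alikes about, which are no part of the job. Of the things that look like the rest, take the one that is farthest to the robot's right at the start. Leave any green look-alike of the scope alone.

How it is judged:
By the outcome, as a careful person would: the job done as asked, in the order asked, and still so for the second after the job is handed in, while the arm keeps its last pose, push and grip.
It also fails if it takes over 35 s, if anything falls off the work surface, if the arm or the gripper's body presses on something with over 40 N, if the wrist force passes 120 N, or if a joint passes its speed limit or range.

## Robot

A 7-joint arm with a two-finger parallel gripper is mounted at the origin on the work surface. World frame = base frame: x ahead of the robot, y to its left, z up, the work surface at z = 0. Lengths are in m, angles in rad, forces in N, time in s.
With the tool pointing down it reaches from about 0.35 to 0.9 m from the base axis. Payload 19.9 kg.
Tool frame: the origin (TCP) lies at the very end of the fingers, on their centre line; the grasp point (between the pads) lies env.grip_point_offset behind it (env.grip_point_offset is the distance from the TCP to the grasp point, in m); z points along the fingers, y is the direction in which the jaws open and shut (so a half turn about z gives the same grasp; the last joint's range is limited). The gripper opens to 94 mm and grips with 3 to 60 N. Pads are 16 mm wide; open, the fingers measure 119 mm over their backs; the gripper's body (75 mm by 177 mm) begins 78 mm behind the grasp point.
Start: joints at [-1.212, 0.417, -0.01, 1.614, 0.005, 1.111, -0.053], TCP at [0.244, 0.575, 0.205] pointing down, gripper open.
Joint ranges: [-2.81, 2.81], [-0.39, 2.02], [-1.27, 1.25], [0.06, 2.57], [-1.19, 4.33], [0.19, 2], [-2.82, 2.82]. Speed limits (rad/s): [1.89, 1.89, 2.39, 2.39, 3.01, 3.01, 3.01].

## Interface

Orientations are given as a rotation vector (axis times angle).
In Python, from rig import env, snapshot gives the robot as it stands.
- The arm moves only by the shell command python3 -m creep 'ROWS' [FORCE]. ROWS is JSON, a list that holds one entry, the list of rows, each a list of 7 numbers: the turn, a rotation vector about the tool's x, y, z in rad, then the shift along the tool's x, y, z in cm, then the opening, from 0 (shut) to 1 (fully open). A call has 1 to 10 rows; each row shifts and turns the commanded pose from where the row before left it, along the tool's axes as they then stand; what a row does not reach is not made up. A row lasts 1/12 s, in which the tool goes at most 41.7 mm and 7.16 degrees, less where a joint would pass 70% of its speed; a pose out of reach is approached as far as the arm can. A call with a gripper value outside its range is refused whole. The fingers move at their own pace and stop on an object; FORCE is the grip in N (left out, the last holds). Time passes only in rows, so rows that do not move let the fingers close. It gives the time, the measured TCP pose, the force and the opening at its end, in the units of the state.
- env.get_obs(): the state, without advancing time (a new reading comes with each control period).
- snapshot(name): name is "scene" or "top" or "wrist"; returns a dict with "pixels" (400x640x3 uint8, red, green, blue), "intrinsics" (3x3 intrinsics, pixels), "k1" (the pictures are not rectified: a ray, as slopes to the right and down, at radius r is drawn at 1 + k1 r^2 times it, then the intrinsics apply), "world_from_camera" (4x4, takes a point from camera to world coordinates); the wrist camera has in their place "hand_eye" (4x4, takes a point from camera to tool coordinates, whose origin is the TCP and whose axes are the flange's). Camera axes: x right, y up, looking along -z (the intrinsics and any distortion apply to the point x, -y, -z); pixel columns grow to the right and rows downward; lengths in m; the calibration is good to about 2 mm. A picture is of the moment at which its call begins: read the wrist's pose just before it. There is no depth.
- env.close_job(): hands the job in, once; it reports no verdict.
The state is a dict: "time_s": time; "q": joint angles; "joint_vel": joint speeds; "effort": joint torques, N m; "eef_pos": TCP position; "ee_rot": TCP orientation; "force": force on the tool from outside, world axes, zero at the start; "ft_torque": the same for the moment, N m; "grip_width": finger opening in m.
Only numpy, scipy, OpenCV 4.12 (cv2) and the standard library are available. Lean on these libraries where they do the work, as an engineer would, in place of code of your own. Each camera call takes 0.05 s, during which the arm holds its last target.

## Working session

There is one attempt and no reset: what is moved stays moved. The work goes in short steps, Python scripts to look and compute and a shell command to move; the robot and the scene stay as the last step left them, time stands still between calls to the robot, and variables do not carry over. Pictures are saved under pics/ and viewed, and the job is handed in when it is done.

```bash
ls; mkdir -p pics; python3 - <<'E'
from rig import env, snapshot
import cv2
o=env.get_obs();print(o, env.grip_point_offset)
for n in ["scene","top","wrist"]:
    s=snapshot(n);cv2.imwrite(f"pics/{n}0.png",s["pixels"][:,:,::-1])
    print(n,s["intrinsics"],s["k1"],s.get("world_from_camera",s.get("hand_eye")))
E
```

```text
pics
{'time_s': 0.0, 'q': array([-1.21148028,  0.41795129, -0.01028328,  1.61416287,  0.00469131,
        1.11068794, -0.05299856]), 'joint_vel': array([ 6.71155268e-05,  2.14225566e-03, -7.76095703e-04, -5.75982476e-04,
        1.33105915e-03,  9.69820259e-06,  8.87465169e-04]), 'effort': array([ 3.71270562e-04, -8.51257467e+01,  6.38810880e-01, -4.25978708e+01,
       -4.87972924e-02,  1.88831723e-02,  1.07147782e-04]), 'eef_pos': array([0.24373261, 0.57511674, 0.20484428]), 'ee_rot': array([-6.25383786e-01, -3.07856635e+00,  1.84817029e-03]), 'force': array([-0.79293078, -0.44832405,  0.63002061]), 'ft_torque': array([ 0.04139142, -0.03539665,  0.0099434 ]), 'grip_width': 0.09378760856758281} 0.0188
scene [[395.78799281   0.         313.89687281]
 [  0.         395.78799281 196.20330239]
 [  0.           0.           1.        ]] 0.002106490174020809 [[-0.34968146 -0.80744966  0.47512938  1.1745465 ]
 [ 0.93679586 -0.29503103  0.1880697   0.19808591]
 [-0.01167891  0.51086372  0.85958238  1.15483094]
 [ 0.          0.          0.          1.        ]]
top [[415.5362919    0.         318.35948781]
 [  0.         415.5362919  204.54668935]
 [  0.           0.           1.        ]] -0.0004123395091499867 [[-0.00347957  0.99814643 -0.06075853  0.52843335]
 [-0.99993308 -0.00414326 -0.01080089 -0.03189764]
 [-0.01103261  0.06071688  0.99809405  1.69547289]
 [ 0.          0.          0.          1.        ]]
wrist [[354.01429032   0.         320.24170389]
 [  0.         354.01429032 202.64349823]
 [  0.           0.           1.        ]] -0.027181910988620387 [[ 1.11782992e-04  9.61454774e-01  2.74963097e-01  8.03059940e-02]
 [ 9.99999926e-01 -2.08644113e-04  3.23021146e-04 -2.81759883e-04]
 [ 3.67939654e-04  2.74963041e-01 -9.61454726e-01 -1.79810356e-01]
 [ 0.00000000e+00  0.00000000e+00  0.00000000e+00  1.00000000e+00]]
```

View pics/scene0.png

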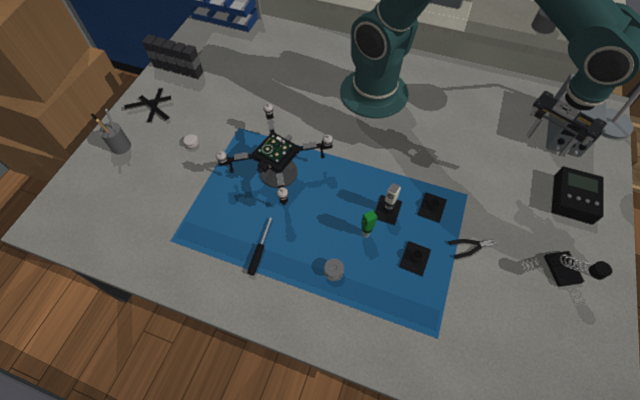

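View pics/top0.png

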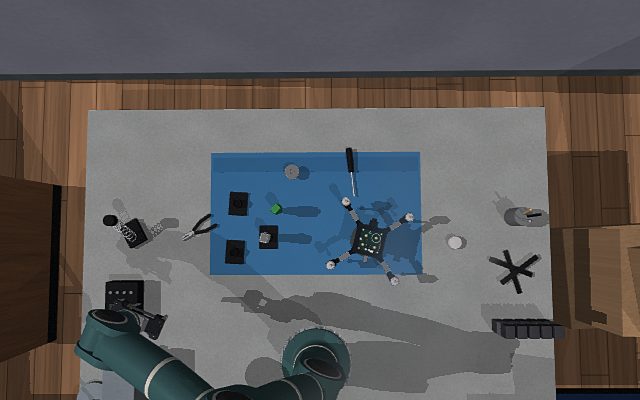

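View pics/wrist0.png

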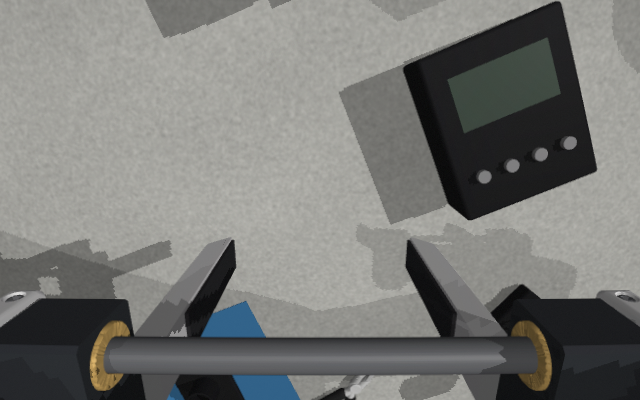

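Three rests show in the top view: (238,204), (235,252) and (268,237). The one farthest to the robot's right (image right, -y) is (268,237), and it holds the white scope. The green look-alike is at (276,209). Next I'll enlarge the rests and the drone.

```bash
python3 - <<'E'
import cv2,numpy as np
t=cv2.imread("pics/top0.png");s=cv2.imread("pics/scene0.png")
r=lambda im,x,y,w,h,f:cv2.resize(im[y:y+h,x:x+w],None,fx=f,fy=f,interpolation=cv2.INTER_CUBIC)
cv2.imwrite("pics/c1.png",np.hstack([r(t,220,190,66,80,6),r(t,320,190,100,100,4.8)]))
cv2.imwrite("pics/c2.png",np.hstack([r(s,350,170,100,110,4),r(s,205,95,140,110,4)][:1]+[r(s,235,120,75,82.5.__int__() if 0 else 82,440/82)]))
E
```

```text
(no output)
```

View pics/c1.png

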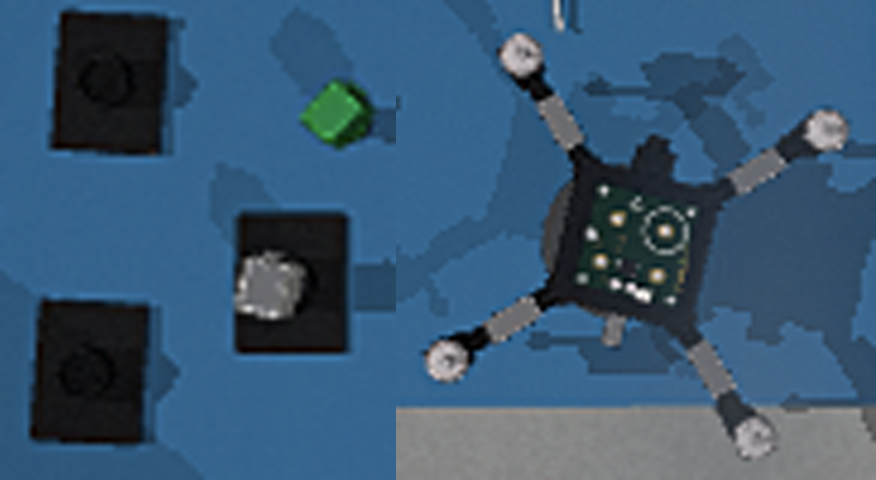

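View pics/c2.png

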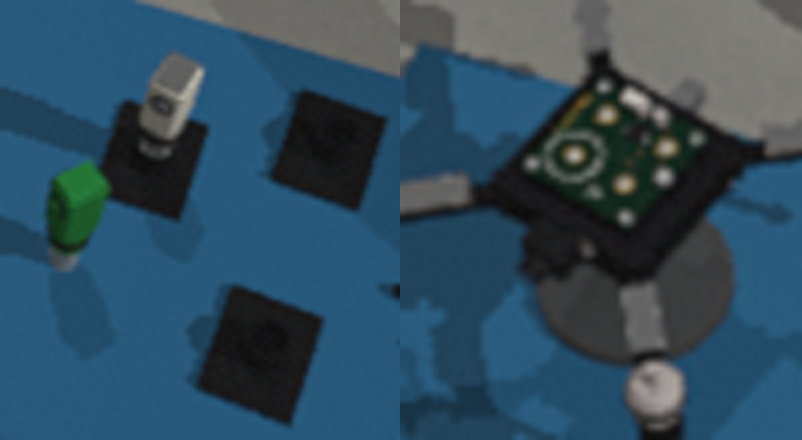

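```bash
cat > h.py <<'E'
import numpy as np, cv2
from scipy.spatial.transform import Rotation as R
from rig import env, snapshot
def pose():
    o=env.get_obs();T=np.eye(4);T[:3,:3]=R.from_rotvec(o["ee_rot"]).as_matrix();T[:3,3]=o["eef_pos"];return T,o
def snap(n,f=None):
    T,o=pose();s=snapshot(n)
    W=s["world_from_camera"] if n!="wrist" else T@s["hand_eye"]
    c=dict(K=np.array(s["intrinsics"]),k1=s["k1"],W=np.array(W))
    if f: cv2.imwrite(f"pics/{f}.png",s["pixels"][:,:,::-1]); np.savez(f"pics/{f}.npz",**c)
    return s["pixels"],c
def load(f): return dict(np.load(f"pics/{f}.npz"))
def proj(c,P):
    P=np.atleast_2d(P);q=(P-c["W"][:3,3])@c["W"][:3,:3]
    s=np.stack([q[:,0],-q[:,1]],1)/(-q[:,2:3]);r2=(s**2).sum(1,keepdims=True)
    s=s*(1+c["k1"]*r2);return s@c["K"][:2,:2].T+c["K"][:2,2]
def ray(c,uv):
    d=(np.array(uv,float)-c["K"][:2,2])/c["K"][0,0];s=d.copy()
    for _ in range(20): s=d/(1+c["k1"]*(s@s))
    v=c["W"][:3,:3]@np.array([s[0],-s[1],-1]);return c["W"][:3,3],v/np.linalg.norm(v)
def atz(c,uv,z):
    o,v=ray(c,uv);return o+v*(z-o[2])/v[2]
def tri(l):
    A=0;b=0
    for c,uv in l:
        o,v=ray(c,uv);M=np.eye(3)-np.outer(v,v);A=A+M;b=b+M@o
    X=np.linalg.solve(A,b);return X,[np.round(proj(c,X)[0]-uv,1) for c,uv in l]
E
python3 - <<'E'
from h import *
p,t=snap("top","top1");p,s=snap("scene","scene1")
a=lambda *x:np.round(x[0],3)
print("scope top",a(atz(t,(265.5,237.5),.1405)),"scene",a(atz(s,(393,188),.1405)))
print("rest",a(atz(t,(220+293/6,190+282/6),.008)))
g=lambda x,y:(320+(x-396)/4.8,190+y/4.8)
print("ring",tri([(t,g(666,231)),(s,(235+(574-400)/5.366,120+155/5.366))]))
for m in [(520,55),(826,130),(447,359),(755,437)]: print(a(atz(t,g(*m),.165)))
T,o=pose();print(a(T))
E
```

```text
scope top [0.501 0.183 0.141] scene [0.505 0.19  0.141]
rest [0.5   0.188 0.008]
ring (array([ 0.49619358, -0.22970039,  0.13500612]), [array([-0.3,  0.2]), array([-0.4, -0. ])])
[ 0.633 -0.117  0.165]
[ 0.574 -0.35   0.165]
[ 0.401 -0.059  0.165]
[ 0.341 -0.293  0.165]
[[-0.921  0.39  -0.     0.244]
 [ 0.39   0.921 -0.001  0.575]
 [-0.    -0.001 -1.     0.205]
 [ 0.     0.     0.     1.   ]]
```

Scope at about (0.50, 0.187), ring joint at about (0.496, -0.230, 0.135). Moving over the scope for a wrist look.

```bash
python3 -m creep '[[[0,0,0,-1,-0.7,-1,1],[0,0,0,-2,-1.3,-1,1],[0,0,0,-3,-2,-1,1],[0,0,0,-3.2,-2.1,-1,1],[0,0,0,-3.2,-2.1,-1,1],[0,0,0,-3.2,-2.1,0,1],[0,0,0,-3.2,-2.1,0,1],[0,0,0,-3.2,-2.1,0,1],[0,0,0,-3.2,-2.1,0,1],[0,0,0,-3.2,-2.1,0,1]]]'
python3 -m creep '[[[0,0,0,-3.2,-2.1,0,1],[0,0,0,-3.2,-2.1,0,1],[0,0,0,-2,-1.5,0,1],[0,0,0,-1.2,-0.6,0,1],[0,0,-0.1,0,0,0,1],[0,0,-0.1,0,0,0,1],[0,0,-0.1,0,0,0,1],[0,0,-0.1,0,0,0,1],[0,0,0,0,0,0,1]]]'
python3 - <<'E'
from h import *
T,o=pose();print(np.round(T,3))
snap("wrist","w2")
E
```

```text
time_s: 1.08
eef_pos: [0.4332, 0.2899, 0.2564]
ee_rot: [0.626, 3.078, 0.001]
force: [0.8, 0.6, 0.5]
grip_width: 0.0942
time_s: 1.83
eef_pos: [0.4962, 0.1962, 0.2562]
ee_rot: [-0.006, 3.141, 0.001]
force: [-0.7, 0.4, -0.1]
grip_width: 0.0938
[[-1.    -0.004  0.     0.496]
 [-0.004  1.     0.     0.196]
 [-0.     0.    -1.     0.256]
 [ 0.     0.     0.     1.   ]]
```

View pics/w2.png

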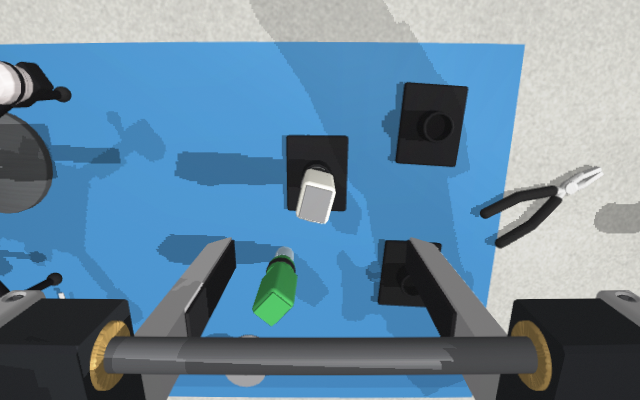

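```bash
python3 - <<'E'
import cv2
t=cv2.imread("pics/w2.png")
cv2.imwrite("pics/c3.png",cv2.resize(t[125:235,270:370],None,fx=5.4,fy=5.4,interpolation=cv2.INTER_CUBIC))
E
```

```text
(no output)
```

View pics/c3.png

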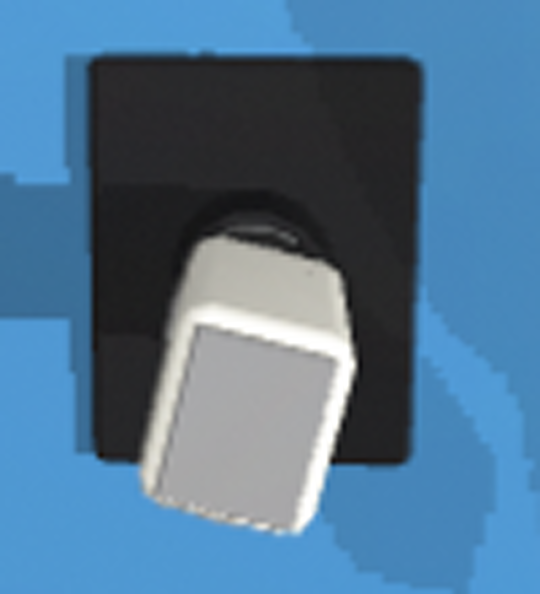

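```bash
python3 - <<'E'
from h import *
c=load("w2")
P=np.array([atz(c,(270+x/5.4,125+y/5.4),.1405) for x,y in [(195,324),(338,358),(300,525),(163,490)]])
print(np.round(P,4),P.mean(0))
for i,j in [(0,1),(1,2),(3,2),(0,3)]:
    d=P[j]-P[i];print(np.linalg.norm(d),np.degrees(np.arctan2(d[1],d[0])))
# rest base corners
Q=np.array([atz(c,(270+x/5.4,125+y/5.4),.008) for x,y in [(90,57),(421,57),(411,464),(97,462)]])
print(np.round(Q,4),Q.mean(0))
print(atz(c,(270+258/5.4,125+(233)/5.4),.034))
E
```

```text
[[0.4846 0.1838 0.1405]
 [0.49   0.2065 0.1405]
 [0.5182 0.2007 0.1405]
 [0.5123 0.1784 0.1405]] [0.50127102 0.19233278 0.1405    ]
0.02338832256993337 76.48418653594982
0.02873655402932925 -11.700063867594533
0.02308188660286917 75.13210133829544
0.028204027298380594 -11.029737312055197
[[0.455  0.1556 0.008 ]
 [0.4547 0.2288 0.008 ]
 [0.5489 0.2289 0.008 ]
 [0.5487 0.1552 0.008 ]] [0.5018527  0.19214584 0.008     ]
[0.48950221 0.19304277 0.034     ]
```

The cap centre is at (0.501, 0.192) with the button pointing along about -12.5°. The near face has no button, so it is on the far (+x) side. I'll align, descend to just above the scope and check.

```bash
python3 -m creep '[[[0,0,0,-0.55,-0.4,0,1],[0,0,0.1,0,0,0,1],[0,0,0.115,0,0,0,1],[0,0,0,0,0,1.5,1],[0,0,0,0,0,2.5,1],[0,0,0,0,0,2.5,1],[0,0,0,0,0,1.5,1],[0,0,0,0,0,0.8,1],[0,0,0,0,0,0,1]]]'
python3 - <<'E'
from h import *
T,o=pose();print(np.round(T,4))
p,c=snap("wrist","w3");snap("scene","s3")
G=T[:3,3]
for z in (.1405,.108): print(proj(c,[G[0],G[1],z]))
t=cv2.imread("pics/w3.png")
cv2.imwrite("pics/c4.png",t[100:400,140:500])
E
```

```text
time_s: 2.63
eef_pos: [0.5013, 0.1924, 0.1663]
ee_rot: [-0.342, -3.121, 0.002]
force: [-0.4, 0.6, 0.4]
grip_width: 0.0941
[[-0.9763  0.2162 -0.0019  0.5013]
 [ 0.2162  0.9763 -0.0013  0.1924]
 [ 0.0016 -0.0017 -1.      0.1663]
 [ 0.      0.      0.      1.    ]]
[[320.82366911 236.12292817]]
[[320.84609601 219.42777876]]
```

View pics/w3.png

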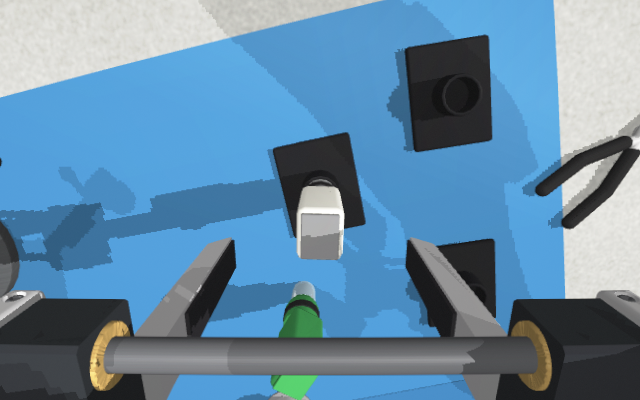

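Cap is centred at (321,235), exactly where projected, with its edges square to the jaws. Descend and grip.

```bash
python3 -m creep '[[[0,0,0,0,0,1,1],[0,0,0,0,0,2,1],[0,0,0,0,0,2,1],[0,0,0,0,0,1.5,1],[0,0,0,0,0,0.8,1],[0,0,0,0,0,0.4,1],[0,0,0,0,0,0,0.6],[0,0,0,0,0,0,0.4],[0,0,0,0,0,0,0.3],[0,0,0,0,0,0,0.25]]]' 20
python3 -m creep '[[[0,0,0,0,0,0,0.2],[0,0,0,0,0,0,0.15],[0,0,0,0,0,0,0.1],[0,0,0,0,0,0,0],[0,0,0,0,0,0,0]]]' 20
python3 - <<'E'
from h import *
T,o=pose();print(np.round(T,4));snap("wrist","w4")
E
```

```text
time_s: 3.57
eef_pos: [0.5021, 0.1932, 0.0913]
ee_rot: [0.338, 3.122, 0.001]
force: [0.1, -0.4, 0.5]
grip_width: 0.0709
time_s: 3.98
eef_pos: [0.5017, 0.193, 0.0905]
ee_rot: [0.338, 3.123, -0.0]
force: [0.2, -0.3, -0.2]
grip_width: 0.0376
[[-9.768e-01  2.142e-01  1.000e-04  5.017e-01]
 [ 2.142e-01  9.768e-01 -1.000e-04  1.930e-01]
 [-1.000e-04 -0.000e+00 -1.000e+00  9.050e-02]
 [ 0.000e+00  0.000e+00  0.000e+00  1.000e+00]]
```

View pics/w4.png

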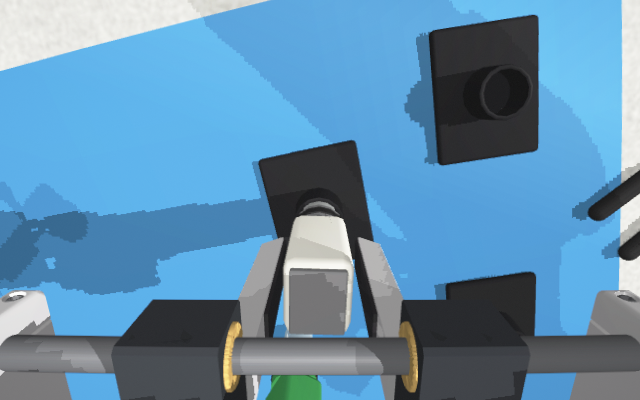

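```bash
python3 -m creep '[[[0,0,0,0,0,0,0],[0,0,0,0,0,0,0],[0,0,0,0,0,0,0],[0,0,0,0,0,0,0]]]' 20
python3 - <<'E'
from h import *
T,o=pose();print(np.round(T,4),o["force"],o["ft_torque"])
E
```

```text
time_s: 4.37
eef_pos: [0.5017, 0.193, 0.0905]
ee_rot: [-0.338, -3.123, 0.0]
force: [-0.1, -0.2, -0.4]
grip_width: 0.0301
[[-9.768e-01  2.141e-01 -1.000e-04  5.017e-01]
 [ 2.141e-01  9.768e-01 -1.000e-04  1.930e-01]
 [ 0.000e+00 -1.000e-04 -1.000e+00  9.050e-02]
 [ 0.000e+00  0.000e+00  0.000e+00  1.000e+00]] [-0.08370312 -0.24994851 -0.36881658] [ 0.00390998  0.06018177 -0.04861734]
```

Gripped at 30.1 mm with the foot on the rest, so the foot is 82.5 mm beyond the TCP. Lifting straight up.

```bash
python3 -m creep '[[[0,0,0,0,0,-0.5,0],[0,0,0,0,0,-1,0],[0,0,0,0,0,-2,0],[0,0,0,0,0,-2.5,0],[0,0,0,0,0,-3,0],[0,0,0,0,0,-3.5,0],[0,0,0,0,0,-3.5,0],[0,0,0,0,0,-3,0],[0,0,0,0,0,-1.5,0],[0,0,0,0,0,-0.5,0]]]' 20
python3 - <<'E'
from h import *
T,o=pose();print(np.round(T,4));snap("wrist","w5");snap("top","t5")
E
```

```text
time_s: 5.2
eef_pos: [0.5024, 0.1932, 0.3041]
ee_rot: [0.338, 3.12, 0.004]
force: [-0.1, -0.3, -1.6]
grip_width: 0.0302
[[-0.9768  0.2143  0.0041  0.5024]
 [ 0.2143  0.9768  0.0021  0.1932]
 [-0.0035  0.0029 -1.      0.3041]
 [ 0.      0.      0.      1.    ]]
```

View pics/w5.png

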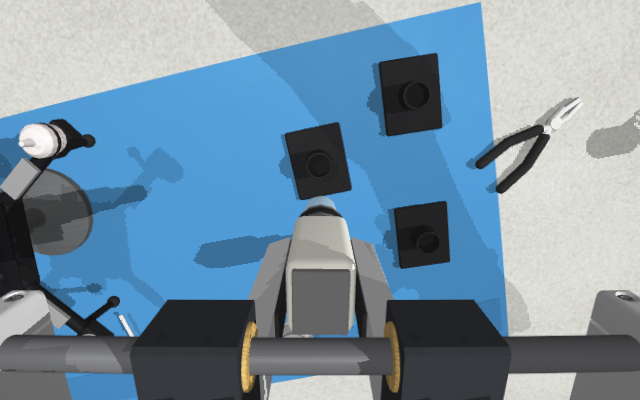

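```bash
python3 -m creep '[[[0,0,0,-0.6,-1.2,0,0],[0,0,0,-1.2,-2.4,0,0],[0,0,0,-1.6,-3.6,0,0],[0,0,0,-1.6,-3.6,0,0],[0,0,0,-1.6,-3.6,0,0],[0,0,0,-1.6,-3.6,0,0],[0,0,0,-1.4,-3.2,0,0],[0,0,0,-1.2,-2,0,0],[0,0,0,-0.7,-1.2,0,0],[0,0,0,0,0,0,0]]]' 20
python3 - <<'E'
from h import *
T,o=pose();print(np.round(T,4));snap("wrist","w6")
E
```

```text
time_s: 6.13
eef_pos: [0.5613, -0.0734, 0.2988]
ee_rot: [-0.345, -3.12, 0.003]
force: [0.6, 0.3, -2.1]
grip_width: 0.0299
[[-0.9759  0.2183 -0.0025  0.5613]
 [ 0.2183  0.9759 -0.0015 -0.0734]
 [ 0.0021 -0.002  -1.      0.2988]
 [ 0.      0.      0.      1.    ]]
```

View pics/w6.png

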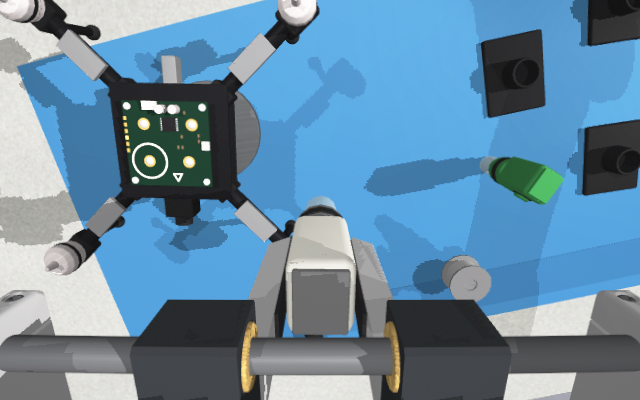

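```bash
python3 -m creep '[[[0,0,0,-0.8,-1.2,0,0],[0,0,0,-1.8,-2.8,0,0],[0,0,0,-2,-3.2,0,0],[0,0,0,-1.6,-2.8,0,0],[0,0,0,-1.1,-1.7,0,0],[0,0,0,-0.6,-0.9,0,0],[0,0,0,0,0,0,0]]]' 20
python3 - <<'E'
from h import *
T,o=pose();print(np.round(T,4));snap("wrist","w7")
a=cv2.imread("pics/w6.png")[70:220,95:255];b=cv2.imread("pics/w7.png")
cv2.imwrite("pics/c6.png",cv2.resize(a,None,fx=4,fy=4,interpolation=cv2.INTER_CUBIC))
E
```

```text
time_s: 6.77
eef_pos: [0.6118, -0.2108, 0.2992]
ee_rot: [-0.34, -3.121, 0.001]
force: [-0.8, 0.1, -1.8]
grip_width: 0.0302
[[-9.765e-01  2.156e-01 -1.900e-03  6.118e-01]
 [ 2.156e-01  9.765e-01 -3.000e-04 -2.108e-01]
 [ 1.800e-03 -7.000e-04 -1.000e+00  2.992e-01]
 [ 0.000e+00  0.000e+00  0.000e+00  1.000e+00]]
```

View pics/w7.png

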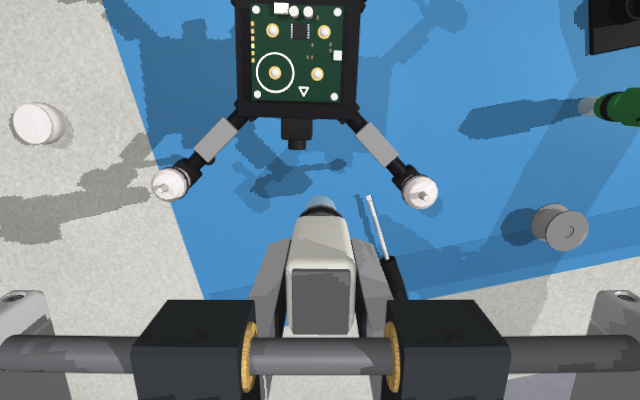

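View pics/c6.png

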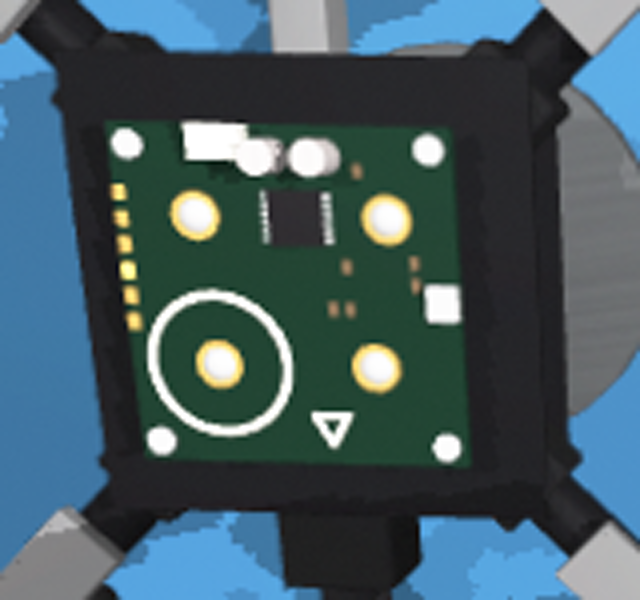

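```bash
python3 - <<'E'
import cv2
b=cv2.imread("pics/w7.png")[0:125,230:365]
cv2.imwrite("pics/c7.png",cv2.resize(b,None,fx=4.5,fy=4.5,interpolation=cv2.INTER_CUBIC))
E
```

```text
(no output)
```

View pics/c7.png

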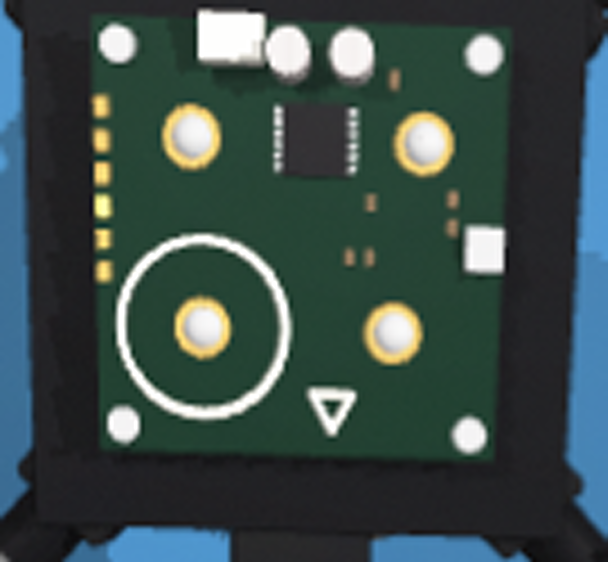

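```bash
cat > fit.py <<'E'
from h import *
from scipy.optimize import least_squares
A=load("w6");B=load("w7")
obj=np.array([[56,21],[56,-59],[-24,-59],[-24,21],[0,0]])/1000
obj=np.c_[obj,np.zeros(5)]
a=np.array([(105,122),(452,128),(470,467),(147,458),(220.5,363)])/4+(95,70)-.375
b=np.array([(92,14),(512,27),(494,460),(99,449),(204,327)])/4.5+(230,0)-.39
def Rm(p): return (R.from_euler('z',p[3])*R.from_euler('y',p[4])*R.from_euler('x',p[5])).as_matrix()
def res(p,free=1,ii=(0,1)):
    q=np.array(p) if len(p)==6 else np.r_[p,0]
    P=obj@Rm(q).T+q[:3]
    return np.concatenate([(proj(c,P)-m).ravel() for k,(c,m) in enumerate([(A,a),(B,b)]) if k in ii])
p0=[.496,-.23,.135,np.pi-.24,0,0]
if __name__=="__main__":
  for ii in [(0,1),(0,),(1,)]:
    for n in (5,6):
        r=least_squares(res,p0[:n],kwargs=dict(ii=ii))
        print(ii,n,np.round(r.x[:3],4),np.round(np.degrees(r.x[3:]),2),"rms",np.sqrt(np.mean(r.fun**2)).round(2))
E
python3 fit.py
python3 - <<'E'
import cv2,numpy as np
a=cv2.imread("pics/w6.png");b=cv2.imread("pics/w7.png")
f=lambda im,x,y:cv2.resize(im[max(y,0):y+50,max(x,0):max(x,0)+60],(390,300),interpolation=cv2.INTER_CUBIC)
a=cv2.copyMakeBorder(a,20,0,0,0,0)
cv2.imwrite("pics/c8.png",np.vstack([np.hstack([f(a,0,0),f(a,265,0)]),np.hstack([f(b,140,160),f(b,390,160)])]))
E
```

```text
(0, 1) 5 [ 0.4993 -0.2282  0.1428] [165.82  -0.66] rms 0.18
(0, 1) 6 [ 0.4993 -0.2282  0.1428] [ 1.6583e+02 -6.5000e-01  1.6000e-01] rms 0.18
(0,) 5 [ 0.4994 -0.2284  0.1423] [165.79  -0.77] rms 0.18
(0,) 6 [ 0.4994 -0.2286  0.1419] [165.77  -0.75   0.48] rms 0.16
(1,) 5 [ 0.4993 -0.2282  0.1438] [165.88   0.28] rms 0.1
(1,) 6 [ 0.4993 -0.2282  0.144 ] [165.91   0.31   0.49] rms 0.09
```

View pics/c8.png

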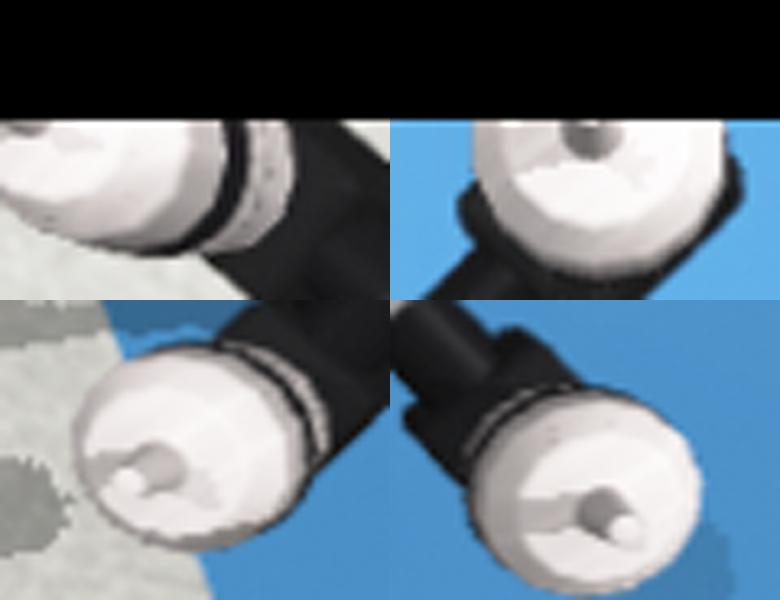

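```bash
python3 -m creep '[[[0,0,0,0.8,-0.1,-0.2,0],[0,0,0,2,-0.3,-0.3,0],[0,0,0,3,-0.4,-0.5,0],[0,0,0,3.2,-0.5,-0.5,0],[0,0,0,2.8,-0.4,-0.3,0],[0,0,0,2,-0.3,-0.2,0],[0,0,0,1.2,-0.2,0,0],[0,0,0,0,0,0,0]]]' 20
python3 - <<'E'
from h import *
T,o=pose();print(np.round(T,4));snap("wrist","w8");snap("scene","s8");snap("top","t8")
E
```

```text
time_s: 7.48
eef_pos: [0.4584, -0.1978, 0.3213]
ee_rot: [0.336, 3.122, 0.002]
force: [0.8, 0.5, -1.7]
grip_width: 0.03
[[-0.9771  0.2128  0.0019  0.4584]
 [ 0.2128  0.9771  0.0014 -0.1978]
 [-0.0016  0.0017 -1.      0.3213]
 [ 0.      0.      0.      1.    ]]
```

View pics/w8.png

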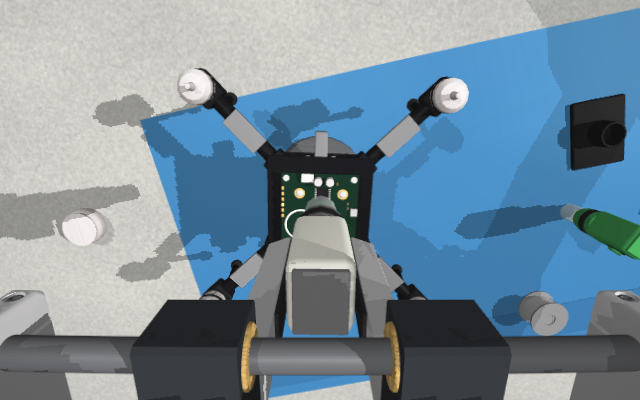

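View pics/s8.png

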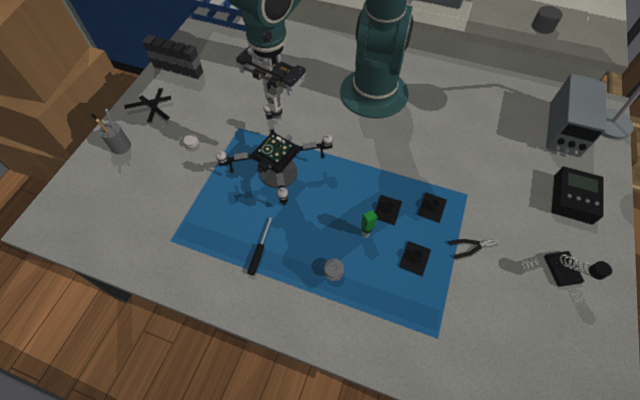

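```bash
python3 - <<'E'
import cv2,numpy as np
a=cv2.imread("pics/w8.png")
f=lambda im,x,y:cv2.resize(im[y:y+50,x:x+60],(390,300),interpolation=cv2.INTER_CUBIC)
cv2.imwrite("pics/c9.png",np.hstack([f(a,165,60),f(a,425,70)]))
E
```

```text
(no output)
```

View pics/c9.png

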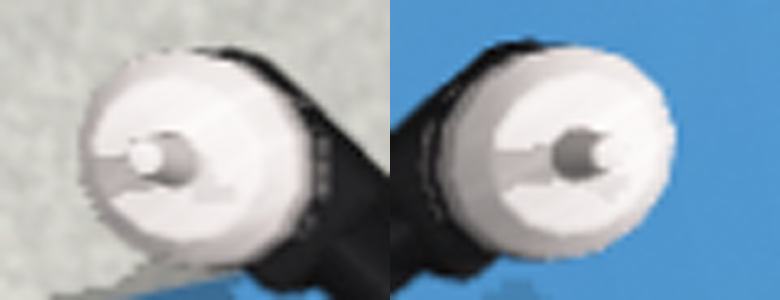

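```bash
cat > fit2.py <<'E'
from fit import *
C=load("w8"); m=.172/np.sqrt(2)
def model(p):
    Rr=(R.from_euler('z',p[2])*R.from_euler('y',p[3])).as_matrix();S=np.array([p[0],p[1],.085+p[5]])
    f=lambda q:np.asarray(q)@Rr.T+S
    return f,Rr
def res2(p,full=True):
    f,Rr=model(p)
    bp=obj+[-.016,.019,p[4]]
    out=[]
    out+=[proj(B,f([[-m,m,.084],[-m,-m,.084]]))-[[160,190],[426.2,197.8]]]
    out+=[proj(C,f([[m,m,.084],[m,-m,.084]]))-[[187.3,85.8],[457.8,95.5]]]
    out+=[proj(A,f(bp))-a,proj(B,f(bp))-b]
    return np.r_[np.concatenate(out).ravel(),p[5]/.002]
if __name__=="__main__":
    r=least_squares(res2,[.487,-.205,np.pi-.24,0,.05,0],x_scale=[.01,.01,.1,.1,.01,.01])
    J=r.jac;cov=np.linalg.inv(J.T@J)*.25
    print(np.round(r.x,4),"tilt deg",np.degrees(r.x[3]),"sig",np.degrees(cov[3,3]**.5))
    print(np.round(r.fun,2))
    f,Rr=model(r.x);print("spot",f([-.016,.019,r.x[4]]),"n",Rr[:,2])
E
python3 fit2.py
```

```text
[ 4.8790e-01 -2.0570e-01  2.8947e+00 -1.1100e-02  5.8600e-02 -6.0000e-04] tilt deg -0.6364082428007246 sig 0.2516535581554512
[-0.21  0.09 -0.3   0.   -0.03  0.04  0.24 -0.43  0.05 -0.42 -0.34 -0.11
  0.13  0.01 -0.14  0.16  0.02  0.18  0.11  0.15  0.08  0.08 -0.01  0.17
  0.45  0.02 -0.08  0.1  -0.29]
spot [ 0.4993726  -0.22817642  0.14288984] n [ 0.01077043 -0.00271433  0.99993831]
```

Fit residuals are under 0.5 px. The drone is nearly level (tilt -0.6° ± 0.3°), the spot is at (0.4994, -0.2282, 0.1429), and the yaw is 165.9°. Now I'll check how the scope sits in the hand with a model overlay.

```bash
python3 - <<'E'
from h import *
c=load("w5")
im=cv2.imread("pics/w5.png")
from h import *
T=np.eye(4)
# tool pose at w5: recompute from camera & hand_eye
s=snapshot("wrist");H=np.array(s["hand_eye"]);T=c["W"]@np.linalg.inv(H)
F=4;x0,y0=255,185
big=cv2.resize(im[y0:y0+150,x0:x0+130],None,fx=F,fy=F,interpolation=cv2.INTER_CUBIC)
def dr(pts,col,closed=True):
    P=np.array(pts)@T[:3,:3].T+T[:3,3];u=(proj(c,P)-(x0,y0)+.5)*F
    cv2.polylines(big,[np.round(u).astype(int)],closed,col,1)
th=np.linspace(0,2*np.pi,50)
f=.0825
circ=lambda h,r:[(r*np.cos(t),r*np.sin(t),f-h) for t in th]
rect=lambda h:[(sx*.018,sy*.015,f-h) for sx,sy in((1,1),(1,-1),(-1,-1),(-1,1))]
dr(circ(0,.013),(0,0,255));dr(circ(.030,.013),(0,255,0));dr(circ(.064,.0175),(255,0,255))
dr(rect(.064),(255,0,0));dr(rect(.130),(0,0,255))
cv2.imwrite("pics/c10.png",big)
E
```

```text
(no output)
```

View pics/c10.png

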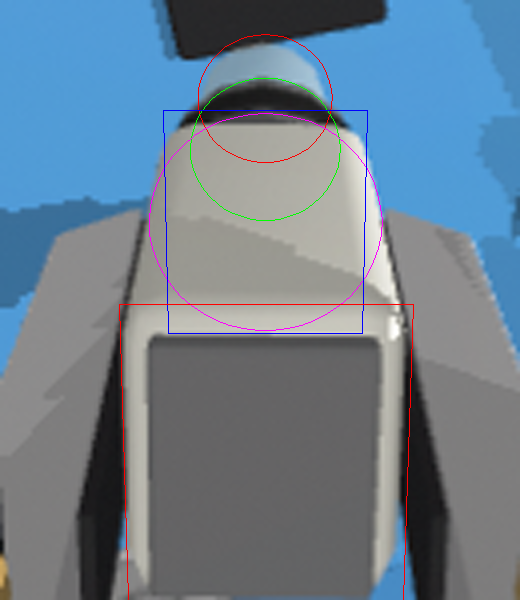

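```bash
cat > tgt.py <<'E'
from fit2 import *
import sys
def target(p=None):
    p=[.4879,-.2057,2.8947,-.0111,.0586,-.0006]
    f,Rr=model(p);return f([-.016,.019,p[4]]),Rr@np.diag([1,-1,-1.])
def go(gap,off=(0,0)):  # off: scope foot offset in tool x,y
    S,Rt=target();T,o=pose()
    P=S-Rt[:,2]*(.0825+gap)-Rt[:,:2]@np.array(off)
    rv=R.from_matrix(T[:3,:3].T@Rt).as_rotvec()
    print("pos",np.round(T[:3,3],4),"turn first",np.round(rv,4),"then shift cm in target axes",np.round(Rt.T@(P-T[:3,3])*100,2),"F",np.round(o["force"],2),"t",o["time_s"])
if __name__=="__main__": go(float(sys.argv[1]),(float(sys.argv[2]),float(sys.argv[3])))
E
python3 tgt.py .025 -.0008 0
```

```text
pos [ 0.4612 -0.1984  0.3205] turn first [-0.      0.0114  0.0328] then shift cm in target axes [-4.55 -1.96  6.97] F [-0.1   0.45 -1.9 ] t 7.6833
```

```bash
python3 -m creep '[[[0,0.0114,0.0328,0,0,0,0],[0,0,0,-0.8,-0.4,0,0],[0,0,0,-1.4,-0.6,0,0],[0,0,0,-1.4,-0.6,0.5,0],[0,0,0,-0.7,-0.26,1.2,0],[0,0,0,-0.25,-0.1,1.8,0],[0,0,0,0,0,1.8,0],[0,0,0,0,0,1,0],[0,0,0,0,0,0.5,0],[0,0,0,0,0,0.17,0]]]' 20
python3 -m creep '[[[0,0,0,0,0,0,0],[0,0,0,0,0,0,0]]]' 20
python3 tgt.py .025 -.0008 0
python3 - <<'E'
from h import *
snap("wrist","w11")
im=cv2.imread("pics/w11.png")
cv2.imwrite("pics/c11.png",cv2.resize(im[150:260,250:390],None,fx=5,fy=5,interpolation=cv2.INTER_CUBIC))
E
python3 tgt.py .025 -.0008 0
```

```text
time_s: 8.52
eef_pos: [0.499, -0.2292, 0.2494]
ee_rot: [-0.387, -3.105, -0.002]
force: [0.9, -0.0, 0.0]
grip_width: 0.0296
time_s: 8.68
eef_pos: [0.4995, -0.2295, 0.251]
ee_rot: [-0.388, -3.107, -0.002]
force: [0.0, -0.2, -1.7]
grip_width: 0.0305
pos [ 0.4995 -0.2295  0.251 ] turn first [-0.0003  0.0007 -0.0016] then shift cm in target axes [0.01 0.12 0.07] F [ 0.02 -0.21 -1.66] t 8.6833
pos [ 0.4996 -0.2295  0.2511] turn first [-0.0002  0.001  -0.0015] then shift cm in target axes [0.01 0.12 0.08] F [-0.12  1.14 -1.18] t 8.7333
```

View pics/c11.png

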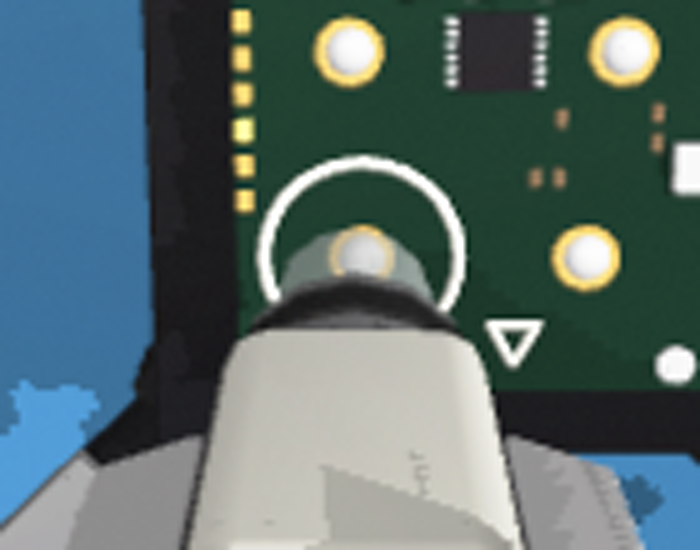

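The printed ring (centre at crop (362,258)) sits concentric with the clear nose, which is about 1 px left. That agrees with the fit's +1.2 mm in y. Correct and descend to an 8 mm gap.

```bash
python3 -m creep '[[[0,0.001,-0.0015,0,0.1,0,0],[0,0,0,0,0,0.4,0],[0,0,0,0,0,0.6,0],[0,0,0,0,0,0.5,0],[0,0,0,0,0,0.25,0],[0,0,0,0,0,0,0],[0,0,0,0,0,0,0]]]' 20
python3 tgt.py .008 -.0008 0
python3 - <<'E'
from h import *
snap("wrist","w12")
im=cv2.imread("pics/w12.png")
cv2.imwrite("pics/c12.png",cv2.resize(im[150:230,260:380],None,fx=6.6,fy=6.6,interpolation=cv2.INTER_CUBIC))
E
python3 tgt.py .008 -.0008 0
```

```text
time_s: 9.32
eef_pos: [0.4992, -0.2283, 0.2326]
ee_rot: [-0.386, -3.105, -0.002]
force: [-0.2, 0.4, -1.9]
grip_width: 0.0299
pos [ 0.4992 -0.2283  0.2326] turn first [-0.0003 -0.0016 -0.0003] then shift cm in target axes [-0.04  0.02 -0.07] F [-0.18  0.41 -1.88] t 9.3167
pos [ 0.4993 -0.2284  0.2328] turn first [-0.0003 -0.0013 -0.0002] then shift cm in target axes [-0.03  0.02 -0.05] F [ 0.71 -0.59 -1.23] t 9.3667
```

View pics/c12.png

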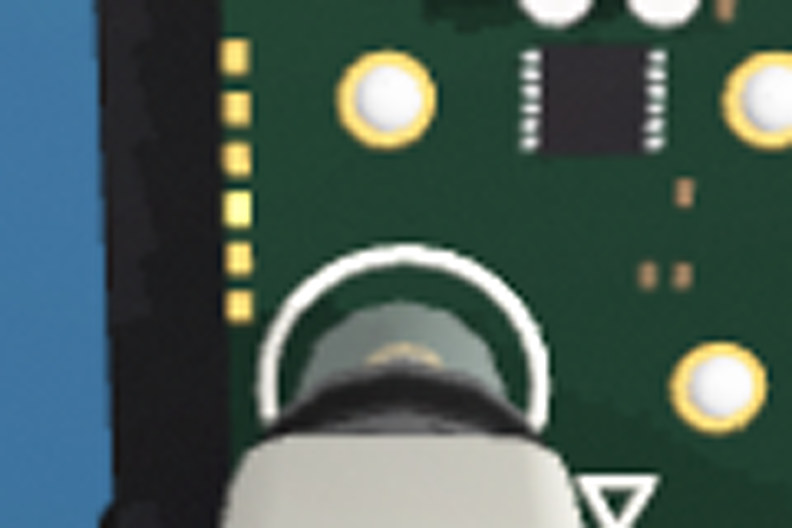

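```bash
cat > chk.py <<'E'
import sys
from tgt import *
from h import *
def chk(name,x0,y0,F,gap,out,off=(0,0),w=120,h=80):
    c=load(name);im=cv2.imread(f"pics/{name}.png");H=np.array(snapshot("wrist")["hand_eye"])
    S,Rt=target();T=c["W"]@np.linalg.inv(H)
    big=cv2.resize(im[y0:y0+h,x0:x0+w],None,fx=F,fy=F,interpolation=cv2.INTER_CUBIC)
    th=np.linspace(0,2*np.pi,73)
    def dr(P,col):
        u=(proj(c,P)-(x0,y0)+.5)*F;cv2.polylines(big,[np.round(u).astype(int)],True,col,1);return np.round([u[:,0].min(),u[:,0].max(),u[:,1].min()])
    r=np.c_[np.cos(th),np.sin(th),0*th]
    print("ring",dr(S+(r*.0165)@Rt.T,(0,0,255)))
    q=r*.012+[off[0],off[1],.0825];print("foot12",dr(q@T[:3,:3].T+T[:3,3],(0,255,255)))
    q=r*.013+[off[0],off[1],.0825];print("foot13",dr(q@T[:3,:3].T+T[:3,3],(255,0,255)))
    q=r*.013+[off[0],off[1],.0525];print("tubetop",dr(q@T[:3,:3].T+T[:3,3],(255,255,0)))
    cv2.imwrite(f"pics/{out}.png",big)
if __name__=="__main__": chk("w12",260,150,6.6,0,"c13")
E
python3 chk.py
```

```text
ring [269. 542. 254.]
foot12 [302. 506. 296.]
foot13 [293. 515. 287.]
tubetop [280. 528. 359.]
```

View pics/c13.png

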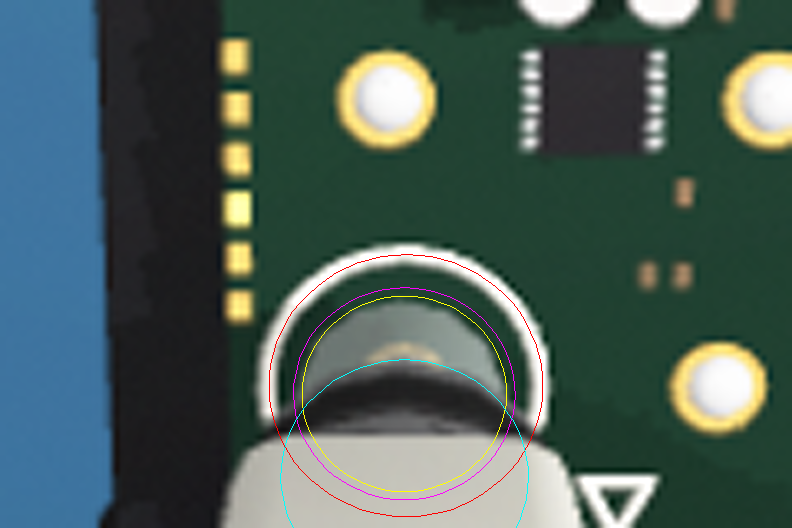

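Foot is 0.75 mm off in tool -x (already in my offset) and 0.4 mm in -y. Taking a force baseline, then lowering in small steps with averaged readings.

```bash
cat > avg.py <<'E'
from tgt import *
F=[];Q=[];P=[];Z=[];S,Rt=target()
for i in range(10):
    snapshot("wrist");T,o=pose();F.append(o["force"]);Q.append(o["ft_torque"]);P.append(T[:3,3]);Z.append(R.from_matrix(T[:3,:3].T@Rt).as_rotvec())
F=np.array(F);P=np.mean(P,0)
d=Rt.T@(P-S)*1000
print("t",o["time_s"],"F",F.mean(0).round(2),"+-",(F.std(0)/10**.5).round(2),"Q",np.mean(Q,0).round(3))
print("TCP-spot in target axes mm",d.round(2),"nominal gap",(-d[2]-82.5).round(2),"turn err",np.mean(Z,0).round(4),"grip",o["grip_width"])
E
python3 -m creep '[[[0,0,0,-0.03,0.04,0,0],[0,0,0,0,0,0,0]]]' 20; python3 avg.py
python3 -m creep '[[[0,0,0,0,0,0.15,0],[0,0,0,0,0,0.2,0],[0,0,0,0,0,0.15,0],[0,0,0,0,0,0.05,0],[0,0,0,0,0,0,0],[0,0,0,0,0,0,0]]]' 20; python3 avg.py
```

```text
time_s: 9.58
eef_pos: [0.4998, -0.228, 0.2329]
ee_rot: [-0.386, -3.106, -0.002]
force: [0.6, -0.9, -1.4]
grip_width: 0.0298
t 10.0833 F [-0.06 -0.13 -1.39] +- [0.11 0.17 0.19] Q [-0.    -0.018  0.004]
TCP-spot in target axes mm [  0.78   0.26 -90.01] nominal gap 7.51 turn err [-0.0002 -0.0012 -0.0002] grip 0.030078448313478803
time_s: 10.58
eef_pos: [0.4995, -0.228, 0.2272]
ee_rot: [-0.386, -3.105, -0.002]
force: [-0.9, 0.3, -1.6]
grip_width: 0.0303
t 11.0833 F [-0.02  0.02 -1.44] +- [0.12 0.1  0.14] Q [ 0.    -0.001  0.001]
TCP-spot in target axes mm [  0.79   0.25 -84.51] nominal gap 2.01 turn err [-0.0002 -0.0012 -0.0002] grip 0.030066420007844617
```

Nominal gap is 2.0 mm with no contact yet (baseline Fz -1.4). Check the alignment visually here.

```bash
python3 - <<'E'
from chk import *
snap("wrist","w14");snap("scene","s14")
chk("w14",270,165,7,0,"c14",off=(-.0008,-.0004),w=100,h=75)
im=cv2.imread("pics/s14.png");cv2.imwrite("pics/c15.png",cv2.resize(im[60:190,210:340],None,fx=4.5,fy=4.5,interpolation=cv2.INTER_CUBIC))
E
```

```text
ring [208. 504. 172.]
foot12 [246. 463. 216.]
foot13 [237. 472. 207.]
tubetop [223. 486. 284.]
```

View pics/c14.png

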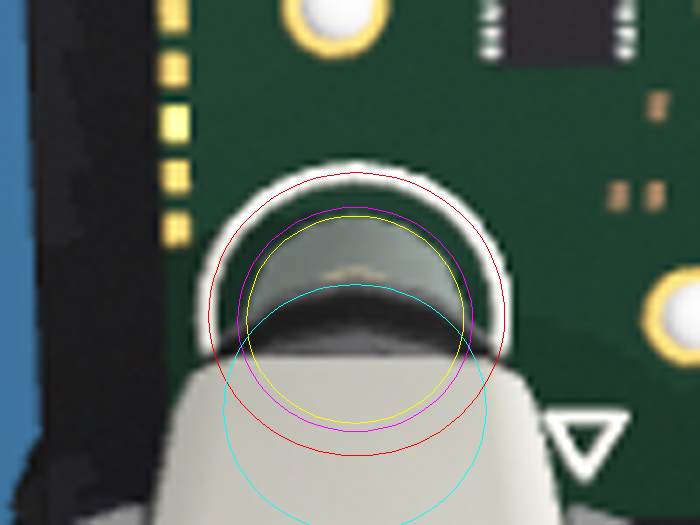

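View pics/c15.png

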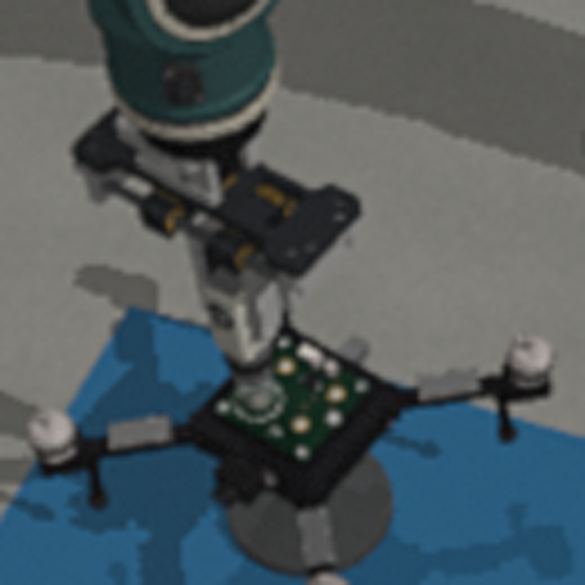

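Ring and foot coincide with the overlay, and the button faces the drone's nose. Now feel for contact.

```bash
python3 -m creep '[[[0,0,0,0,0,0.04,0],[0,0,0,0,0,0.04,0],[0,0,0,0,0,0.04,0],[0,0,0,0,0,0,0],[0,0,0,0,0,0,0]]]' 20; python3 avg.py
```

```text
time_s: 11.65
eef_pos: [0.4996, -0.228, 0.226]
ee_rot: [-0.386, -3.105, -0.002]
force: [0.2, 1.2, -1.7]
grip_width: 0.0298
t 12.15 F [ 0.05 -0.09 -1.89] +- [0.17 0.2  0.16] Q [ 0.003 -0.011 -0.005]
TCP-spot in target axes mm [  0.81   0.24 -83.28] nominal gap 0.78 turn err [-0.0002 -0.0013 -0.0002] grip 0.02960236284183612
```

```bash
python3 -m creep '[[[0,0,0,0,0,0.03,0],[0,0,0,0,0,0.03,0],[0,0,0,0,0,0.02,0],[0,0,0,0,0,0,0],[0,0,0,0,0,0,0]]]' 20; python3 avg.py
```

```text
time_s: 12.57
eef_pos: [0.4995, -0.228, 0.2253]
ee_rot: [-0.386, -3.105, -0.002]
force: [-0.8, 0.4, -2.0]
grip_width: 0.03
t 13.0667 F [ 0.2   0.03 -1.45] +- [0.12 0.18 0.11] Q [ 0.023 -0.009 -0.004]
TCP-spot in target axes mm [  0.81   0.24 -82.47] nominal gap -0.03 turn err [-0.0003 -0.0012 -0.0002] grip 0.029685345081682246
```

```bash
python3 -m creep '[[[0,0,0,0,0,0.03,0],[0,0,0,0,0,0.03,0],[0,0,0,0,0,0,0],[0,0,0,0,0,0,0]]]' 20; python3 avg.py
```

```text
time_s: 13.4
eef_pos: [0.4995, -0.228, 0.2247]
ee_rot: [-0.386, -3.105, -0.002]
force: [-0.1, -1.1, -1.7]
grip_width: 0.0302
t 13.9 F [ 0.28 -0.09 -1.42] +- [0.15 0.18 0.2 ] Q [ 0.014 -0.033 -0.004]
TCP-spot in target axes mm [  0.82   0.24 -81.87] nominal gap -0.63 turn err [-0.0002 -0.0013 -0.0002] grip 0.029813357995829237
```

```bash
python3 -m creep '[[[0,0,0,0,0,0.03,0],[0,0,0,0,0,0.03,0],[0,0,0,0,0,0,0],[0,0,0,0,0,0,0]]]' 20; python3 avg.py; python3 avg.py
```

```text
time_s: 14.23
eef_pos: [0.4996, -0.228, 0.2241]
ee_rot: [-0.386, -3.105, -0.002]
force: [-0.0, 0.2, -0.3]
grip_width: 0.0298
t 14.7333 F [-0.29  0.07 -1.07] +- [0.13 0.2  0.1 ] Q [ 0.013 -0.008  0.   ]
TCP-spot in target axes mm [  0.81   0.23 -81.28] nominal gap -1.22 turn err [-0.0003 -0.0012 -0.0002] grip 0.029857387941418036
t 15.2333 F [ 0.15 -0.08 -0.61] +- [0.13 0.18 0.17] Q [ 0.016 -0.03  -0.006]
TCP-spot in target axes mm [  0.81   0.24 -81.27] nominal gap -1.23 turn err [-0.0003 -0.0013 -0.0002] grip 0.03028439377475592
```

```bash
python3 -m creep '[[[0,0,0,0,0,0.02,0],[0,0,0,0,0,0.01,0],[0,0,0,0,0,0,0],[0,0,0,0,0,0,0]]]' 20; python3 avg.py; python3 avg.py
python3 - <<'E'
from chk import *
snap("wrist","w16")
chk("w16",270,165,7,0,"c16",off=(-.0008,-.0004),w=100,h=75)
E
```

```text
time_s: 15.57
eef_pos: [0.4996, -0.228, 0.2238]
ee_rot: [-0.386, -3.105, -0.002]
force: [0.0, -0.2, -0.4]
grip_width: 0.0298
t 16.0667 F [ 0.07 -0.05 -0.34] +- [0.11 0.16 0.17] Q [ 0.009 -0.028 -0.002]
TCP-spot in target axes mm [  0.81   0.25 -80.96] nominal gap -1.54 turn err [-0.0003 -0.0013 -0.0002] grip 0.029911390315092157
t 16.5667 F [-0.   -0.13 -0.27] +- [0.08 0.15 0.16] Q [ 0.003 -0.018 -0.002]
TCP-spot in target axes mm [  0.82   0.23 -80.96] nominal gap -1.54 turn err [-0.0003 -0.0013 -0.0002] grip 0.030301751495081193
ring [207. 506. 180.]
foot12 [246. 463. 216.]
foot13 [237. 472. 207.]
tubetop [223. 486. 284.]
```

View pics/c16.png

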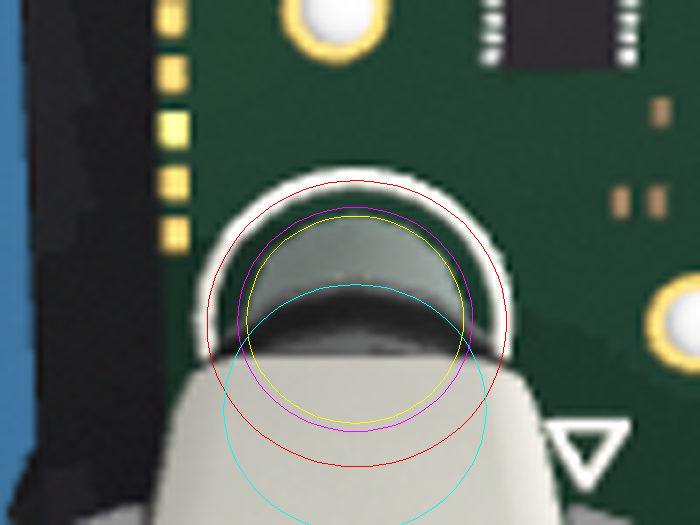

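Contact force is about 1.2 N above baseline. The ring-to-foot gap in the image is 4.5 mm, which is the concentric value (16.5 - 12 mm), and the pose is steady. Handing in.

```bash
python3 - <<'E'
from h import *
o=env.get_obs();print(o["time_s"],np.abs(o["joint_vel"]).max(),o["grip_width"])
print(env.close_job())
E
```

```text
16.6667 0.0012983464676936372 0.02995317558283867
the job is handed in; nothing more can be done
None
```

I took the white microscope from the rest farthest to the robot's right and set its nose on the ringed solder joint. I handed the job in at 16.7 s with the arm still holding it there. No verdict was reported.

- **Squareness:** The drone turned out nearly level, tilted about -0.6° ± 0.3°. The gripper was within about 0.1° of square to the fitted board. How squarely the microscope sits in the jaws was only judged from pictures.
- **Centring:** In the last wrist picture the ring-to-foot gap is about 4.5 mm, which is what a centred nose gives. Sideways it is within about 0.3 mm.
- **Shutter button:** It faces the drone's nose.
- **Contact force:** The nose rests on the board with about 1.2 N, averaged over noisy readings. Pressing 0.3 mm further raised it by roughly the amount the board's stiffness predicts.
- **Steadiness:** The joints were practically still at hand-in, with the microscope gripped at 30 mm.
- **Disagreement:** First contact came about 0.6 mm lower than the pictures predicted, within the calibration error. I trusted the force readings there.
- **Other objects:** I moved nothing else on the bench on purpose. I took no last wide picture to confirm it.

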